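# Pack the otoscope and the ear probe into their foam case and shut it

## Robot

A 6-joint arm with a two-finger parallel gripper is mounted at the origin on a cart in front of the work surface, level with it; the furniture and walls round the work are solid. World frame = base frame: x ahead of the robot, y to its left, z up, the work surface at z = 0. Lengths are in mm, angles in rad, forces in N, time in s.
With the tool pointing down it reaches from about 275 to 825 mm from the base axis. Payload 4.9 kg.
Tool frame: the origin (TCP) lies at the very end of the fingers, on their centre line; the grasp point (between the pads) lies 19 mm behind it; z points along the fingers, y is the line along which they close (so a half turn about z gives the same grasp; the last joint's range is limited). The gripper opens to 85 mm and grips with 20 to 120 N. Pads are 22 mm wide; open, the fingers measure 114 mm over their backs; the gripper's body (76 mm by 85 mm) begins 54 mm behind the grasp point. The pads swing forward as they close: fully open they stand 13 mm farther back than shut.
Start: joints at [-1.405, 0.326, -0.193, 1.052, 0, 1.437], TCP at [162.443, -525.482, 231.281] pointing down, gripper open.
Joint ranges: [-2.65, 2.65], [-0.97, 1.79], [-1.3, 1.35], [-1.93, 2.1], [-1.47, 1.37], [-3.14, 3.14]. Speed limits (rad/s): [2.57, 2.57, 3.14, 3.14, 3.14, 3.14].

## Interface

Orientations are given as [roll, pitch, yaw] about the fixed x, y, z axes, in that order (R = Rz(yaw) Ry(pitch) Rx(roll)).
In Python, from bench import bot, solve_ik, imaging gives the robot as it stands. Calls block until the motion is done:
- bot.move_ptp(position, orientation): joint-space move of the TCP to a pose.
- bot.movel(position, rot=None, max_speed=150, threshold=None): straight line of the TCP; rot=None keeps the orientation; max_speed is the mean speed in mm/s. With threshold (N) it stops when the force on the tool has changed by that much, and returns True; else False.
- bot.move_j(angles): joint-space move.
- bot.grip(opening, effort=None): opening from 0.0 (shut) to 1.0 (fully open); effort is the grip in N (None keeps the last); returns when the fingers have stopped.
- bot.dwell(seconds).
- solve_ik(position, orientation): joint angles nearest the present ones, or None.
- bot.get_state(): the state.
- imaging.capture(name): name is "side" or "top" or "wrist"; returns the picture (420x560x3 uint8, blue, green, red); there is no depth.
- imaging.camera_model(name): a dict with "K" (3x3 intrinsics, pixels), "position" and "rotation" of the camera in the world. Camera axes: x right, y up, looking along -z (the intrinsics and any distortion apply to the point x, -y, -z); pixel columns grow to the right and rows downward; lengths in mm; the calibration is good to about 2 mm. A picture is of the moment at which its call begins: read the wrist's pose just before it. camera_model takes no time and is no camera call; for the wrist camera it gives the pose at the moment of the call.
A pose or a line that the arm cannot do raises bot.IKError and nothing moves.
- bot.sign_off(): hands the job in; it is judged then, once.
The state is a dict: "t": time; "qpos": joint angles; "joint_velocities": joint speeds; "effort": joint torques, N m; "tcp_pos": TCP position; "orientation": TCP orientation; "contact_force": force on the tool from outside, world axes, zero at the start; "wrist_torque": the same for the moment, N m; "opening": opening from 0.0 (shut) to 1.0 (fully open); "gripper_force": force on a finger pad.
Only numpy, scipy, OpenCV 4.12 (cv2) and the standard library are available. Lean on these libraries where they do the work, as an engineer would, in place of code of your own. Each camera call takes 0.05 s, during which the arm holds its last target. There are 200 camera calls.

## Task

Pack the instrument case for a home visit: press the otoscope and the ear probe fully home in their own cutouts in the foam, the probe's nose under the foam bridge, and then close the lid all the way. Press the instruments in gently, and do not push the tuning fork or the calculator about.

Things in the scene. Friction and masses are not known exactly. Their poses are not given: they have to be found in the camera images.
- otoscope: Otoscope on its side, 138x67x28 mm, 0.13-0.21 kg: round white handle 27 mm thick, black head, black speculum pointing sideways. Origin: centre of underside; x along the handle away from the head, z up. In mm: handle axis y 13.5, z 14 from x -39 to 69; head x -69 to -37, y -6 to 34, top z 28; speculum x -66 to -44, y -34 to -4. Grip the handle near x 12, across it; 30 N of grip holds it.
- oto_head (a point): Point inside the otoscope's head, on the line of the handle's axis: (-53, 13.5, 14) mm in the otoscope's frame.
- oto_end (a point): Point on the handle's axis 7 mm from its free end: (62, 13.5, 14) mm in the otoscope's frame.
- ear_probe: Ear probe: black round hand probe, 136 mm long, 25-26 mm thick, 0.09-0.14 kg; the last 24 mm taper to a nose with a small green tip (7 mm more, touches nothing). Origin: under its middle when made, x along the axis to the nose; it lies rolled about its axis, so take place and heading from probe_mid and probe_nose. Radius 12 mm up to the shoulder, 44.5 mm from probe_mid towards the nose.
- probe_mid (a point): Point on the probe's axis at its middle, the place to grip it, across the axis; 12.5 mm above the desk while it lies there. The blunt tail ends 67.5 mm from here, the nose 68.5 mm the other way.
- probe_nose (a point): Point on the probe's axis at the hard end of its nose (radius 3 mm there), 68.5 mm from probe_mid.
- case: Open instrument case, fixed: grey shell 186 (x) x 178 (y) x 38 mm high, lid standing open on its +x side. Origin: centre of underside, z up. Dark foam insert inside: top at z 34 mm, two cutouts with floor at z 8 mm that match the two parts with 2 to 2.5 mm play. Springy foam ribs bulge from their walls near the top; a part laid in rests on them and must be pushed past them down to the floor.
- otoscope_seat (a point): Otoscope's origin when home: (0, -39, 7.6) mm in the case; its axes then along the case's (head to -x, speculum to -y), oto_head and oto_end 14 mm above this point, its top 27 mm above the floor. Handle trench x -34.5 to 75, y -41 to -10; no room for fingers beside it below the foam's top (z 34): lay the part in, let go, then push on its top over the head end and the handle end.
- oto_ribs_front (a point): Between the front pair of ribs of the otoscope's trench, (-18, -25.5, 29.6) mm in the case; ribs 18 mm long (x), 8 mm high, gap 22 mm, each gives way sideways at 5 N/mm. A handle laid on both pairs lies 17 mm above home (axis 39 mm over the case's underside); each pair takes about 7 to 10 N of push to pass and then holds the handle down.
- oto_ribs_rear (a point): Between the rear pair of ribs of the otoscope's trench, (52, -25.5, 29.6) mm in the case; like the front pair.
- probe_seat (a point): probe_mid when the probe is home: (6, 39, 20.8) mm in the case; the probe then lies level, nose to the case's -x at the same height, top 25-26 mm above the floor. Its trench: x -73 to 76, 31 mm wide, centred on y 39; finger scoops on both sides (x -10 to 38, out to y 3 and y 75), as deep as the trench, let the fingers hold the probe while it goes in.
- bridge (a point): Inner lower edge of the rigid foam bridge over the nose end of the probe's trench: (-55, 39, 30) mm in the case, 22 mm above the floor. It spans the trench from x -73 to -55, 4 mm thick. The probe cannot go straight down: tilt it nose down about 20 degrees, lower the nose to the floor some 15 mm further to +x than home, slide it to -x under the bridge, then lower the tail onto its ribs.
- probe_ribs (a point): Between the pair of ribs that holds the probe's tail, (54, 39, 29) mm in the case; like the otoscope's but gap 19 mm. With the nose under the bridge the tail rests on them 17 mm high, the probe tilted 10 to 12 degrees; about 7 to 10 N of push on top of the tail here takes it home.
- case_lid (a joint): Lid angle in rad: 0 shut, 1.6 to 1.85 at the start (just past upright); grows as it opens. A stiff friction hinge (0.4 N m: 2 to 4 N at the edge) keeps the lid wherever it is left; no snap. Shut, its inside clears parts that are home by 12 mm, so shutting it does not press them home. The latches on its front are fixed to it and need no working.
- lid_hinge (a point): Middle of the hinge line on top of the case's +x rim: (93, 0, 38) mm in the case; the hinge runs along the case's y.
- lid_edge (a point): Middle of the lid's free edge, on its outer face. The lid is 186 mm from hinge to this edge, 178 mm wide, 16 mm from hinge plane to outer face; a finger lip 50 mm wide and 5 mm thick stands 9 mm past the edge.
- tuning_fork: Aluminium tuning fork, 182 mm, lying near the front edge of the desk; leave it alone. Origin: centre of its underside.
- calculator: Desk calculator, 121 x 75 mm, near the right front corner; leave it alone. Origin: centre of its underside.

How it is judged (in metres and radians):
At the end, for the whole second after the job is handed in: Otoscope in its cutout: both ends within 3 mm of fully down, within 8 mm of its place, leaning under 7 degrees. Ear probe in its cutout, nose under the bridge: middle within 3 mm and nose within 4 mm of fully down, within 8 mm of its place. Lid shut (under 0.04 rad) and at rest (z of each of oto_head, oto_end in the frame of otoscope_seat below 0.017 m and horizontal distance between otoscope and otoscope_seat below 0.008 m and angle between otoscope's own z axis and vertical below 0.12 rad and z of probe_mid in the frame of probe_seat below 0.003 m and z of probe_nose in the frame of probe_seat below 0.004 m and horizontal distance between probe_mid and probe_seat below 0.008 m and value of joint case_lid below 0.04 rad and velocity of joint case_lid below 0.05 rad/s); the robot touches nothing.
It fails at once if the otoscope was forced: pressed against the case with more than 110 N in all, the ribs' own squeeze (up to 50 N) included (contact force between otoscope and case above 110 N).
It fails at once if the ear probe was forced: pressed against the case with more than 110 N in all, the ribs' own squeeze (up to 30 N) included (contact force between ear_probe and case above 110 N).
It fails at once if the tuning fork was pushed about (distance of tuning_fork from where it was at the start of the episode above 0.03 m).
It fails at once if the calculator was pushed about (distance of calculator from where it was at the start of the episode above 0.03 m).
It also fails if it takes over 72 s, if anything falls off the work surface, if the arm or the gripper's body presses on something with over 40 N, if the wrist force passes 120 N, or if a joint passes its speed limit or range.

## Working session

There is one attempt and no reset: what is moved stays moved. The work goes in short steps, each a Python script; the robot and the scene stay as the last script left them, time stands still between calls to the robot, and variables do not carry over. Pictures are saved under pics/ and viewed, at most 10 in all, crops included, and the job is handed in when it is done.

```bash
ls; mkdir -p pics
python3 - <<'E'
from bench import bot, solve_ik, imaging
import cv2, numpy as np
for n in ("top","side"):
    im=imaging.capture(n); cv2.imwrite(f"pics/{n}0.png",im)
    m=imaging.camera_model(n); print(n,{k:np.round(v,3).tolist() if not isinstance(v,str) else v for k,v in m.items()})
print(bot.get_state())
E
```

```text
pics
top {'K': [[431.84, 0.0, 284.81], [0.0, 431.84, 222.905], [0.0, 0.0, 1.0]], 'position': [450.622, -91.785, 1045.295], 'rotation': [0.063, 0.01, -1.585]}
side {'K': [[517.1, 0.0, 273.796], [0.0, 517.1, 210.189], [0.0, 0.0, 1.0]], 'position': [248.106, 530.885, 772.941], 'rotation': [0.738, 0.013, -2.787]}
{'t': 0.1, 'qpos': array([-1.40517136e+00,  3.26870712e-01, -1.93475614e-01,  1.05198865e+00,
        7.29830403e-06,  1.43661033e+00]), 'joint_velocities': array([ 0.00023578, -0.00196151,  0.00267315,  0.00137686,  0.00169907,
        0.00100865]), 'effort': array([-1.07737382e-03, -4.44240975e+01,  2.63037533e+01,  8.00913200e-03,
       -2.71141198e-04, -1.47720620e-06]), 'tcp_pos': array([ 162.37216356, -524.95060832,  230.58275247]), 'orientation': array([-3.14006881e+00, -2.13078537e-04,  2.99810795e-01]), 'contact_force': array([-0.18127423, -0.18991602, -0.00429956]), 'wrist_torque': array([-0.02811528, -0.00335374, -0.003742  ]), 'gripper_force': 0.0, 'opening': 0.9994370868192193}
```

View pics/top0.png

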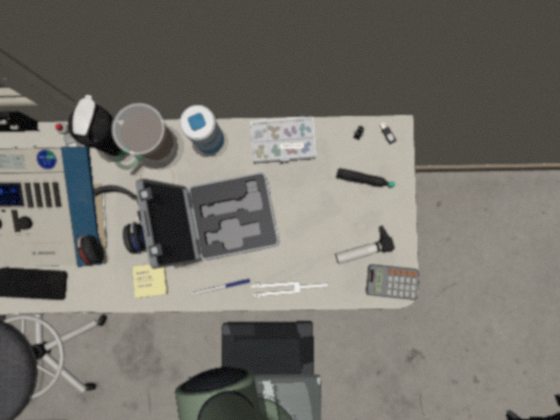

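View pics/side0.png

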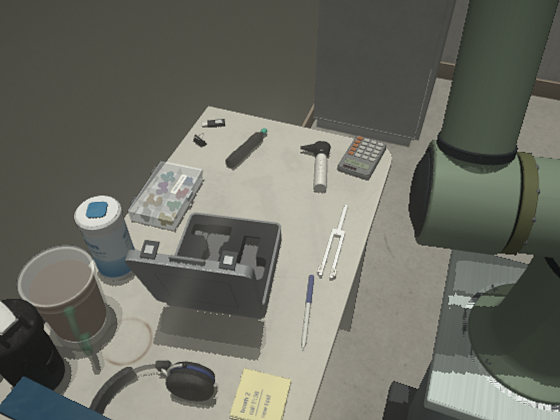

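The top view shows the case at about (233,215) with its lid to the left (world +y). The otoscope is at (365,247) with its head at (385,240), and the probe is at (365,178) with its green nose at (392,184). The fork is at (290,288) and the calculator at (392,282). The side view agrees with this.

```bash
cat > h.py <<'E'
from bench import bot, solve_ik, imaging
import cv2, numpy as np
from scipy.spatial.transform import Rotation as Ro
def cam(n):
    m=imaging.camera_model(n); return m
def Rm(m): return Ro.from_euler('xyz',m['rotation']).as_matrix() if np.size(m['rotation'])==3 else np.array(m['rotation'])
def dist(m): 
    for k in m:
        if 'dist' in k.lower(): return np.array(m[k],float)
    return None
def ray(m,uv):
    p=cv2.undistortPoints(np.array(uv,float).reshape(-1,1,2),np.array(m['K']),dist(m)).reshape(-1,2)
    d=np.c_[p[:,0],-p[:,1],-np.ones(len(p))]@Rm(m).T
    return np.array(m['position']),d
def onz(m,uv,z):
    o,d=ray(m,uv); return o+d*((z-o[2])/d[:,2])[:,None]
def proj(m,P):
    q=(np.atleast_2d(P)-np.array(m['position']))@Rm(m); q=q*[1,-1,-1]
    return cv2.projectPoints(q,np.zeros(3),np.zeros(3),np.array(m['K']),dist(m))[0].reshape(-1,2)
def down(yaw): # tool down, tool x at yaw
    return Ro.from_matrix((Ro.from_euler('z',yaw)*Ro.from_euler('x',np.pi)).as_matrix()).as_euler('xyz')
def rep(tag=''):
    s=bot.get_state(); print(tag,'t%.2f'%s['t'],'tcp',s['tcp_pos'].round(1),'F',s['contact_force'].round(1),'op %.3f gf %.1f'%(s['opening'],s['gripper_force'])); return s
E
python3 - <<'E'
from h import *
m=cam('top'); print(m.keys())
for n,uv,z in [('oto head',(385,240),14),('oto end',(340,257),14),('probe nose',(389,184),12),('probe tail',(338,174),12),('rim -x-y',(264,175),38),('rim -x+y',(277,243),38),('rim +x-y',(190,183),38),('rim +x+y',(203,258),38),('calc',(392,282),20),('fork L',(250,290),5)]:
    print(n,onz(m,uv,z)[0].round(1))
s=cam('side'); print('side nose',onz(s,(264,131),12)[0].round(1),'otohead',onz(s,(318,150),14)[0].round(1))
w=cam('wrist'); st=bot.get_state(); R=Ro.from_euler('xyz',st['orientation']).as_matrix()
print('cam in tool',(R.T@(np.array(w['position'])-st['tcp_pos'])).round(1),'\n',(R.T@Rm(w)).round(3),np.array(w['K']).round(1),{k:w[k] for k in w if k not in('K','position','rotation')})
E
```

```text
dict_keys(['K', 'position', 'rotation'])
oto head [ 471.1 -320.4   14. ]
oto end [ 432.3 -212.4   14. ]
probe nose [ 605.6 -334.3   12. ]
probe tail [ 631.9 -212.4   12. ]
rim -x-y [627.8 -35.2  38. ]
rim -x+y [467.4 -63.7  38. ]
rim +x-y [611.7 139.4  38. ]
rim +x+y [435.  109.2  38. ]
calc [ 372.  -332.6   20. ]
fork L [356.6   3.3   5. ]
side nose [ 605.2 -339.1   12. ] otohead [ 467.6 -314.8   14. ]
cam in tool [  68.4   -0.7 -142.1] 
 [[ 0.     0.962  0.273]
 [ 1.    -0.    -0.001]
 [-0.001  0.273 -0.962]] [[298.9   0.  279.8]
 [  0.  298.9 211.9]
 [  0.    0.    1. ]] {}
```

Run:
```python
from h import *
bot.move_ptp([537,-285,190],down(-1.25)); rep('view')
m=cam('wrist'); im=imaging.capture('wrist'); cv2.imwrite('pics/w1.png',im)
np.savez('w1.npz',im=im,**{k:np.array(m[k]) for k in m})
bot.move_ptp([545,20,270],down(-1.43)); rep('view2')
m=cam('wrist'); im2=imaging.capture('wrist'); np.savez('w2.npz',im=im2,**{k:np.array(m[k]) for k in m})
cv2.imwrite('pics/w12.png',cv2.resize(np.vstack([im,im2]),None,fx=.7,fy=.7,interpolation=cv2.INTER_AREA))
```

```text
view t3.38 tcp [ 536.9 -285.2  190. ] F [-1.  -0.2 -0.3] op 0.999 gf 0.0
view2 t4.63 tcp [545.1  19.2 269.7] F [ 0.4 -0.1 -0.5] op 0.999 gf 0.0
```

View pics/w12.png

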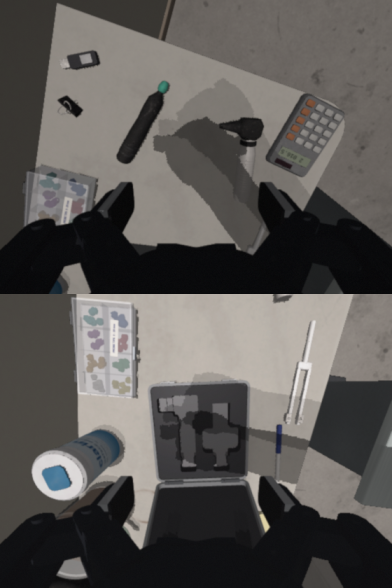

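The upper half shows the probe at full-resolution px (170..240, 115..230) with its green tip at (234,124). The otoscope head is at (370,180) and its handle runs down to (365,355), partly in shadow. The lower half shows the case foam and both cutouts at full-resolution px (215..355, 125..270).

```bash
cat > seg.py <<'E'
from h import *
d=np.load('w1.npz'); im=d['im']; m={k:d[k] for k in('K','position','rotation')}
hsv=cv2.cvtColor(im,cv2.COLOR_BGR2HSV); V=hsv[...,2]
g=((hsv[...,0]>65)&(hsv[...,0]<95)&(hsv[...,1]>90)&(V>60)).astype(np.uint8); g[:, :200]=0; g[:,260:]=0; g[:90]=0; g[150:]=0
ys,xs=np.nonzero(g); print('green',xs.mean(),ys.mean(),len(xs),onz(m,(xs.mean(),ys.mean()),12.5).round(1))
def blob(mask,box):
    k=np.zeros_like(mask); x0,y0,x1,y1=box; k[y0:y1,x0:x1]=mask[y0:y1,x0:x1]
    c=cv2.findContours(k,cv2.RETR_EXTERNAL,cv2.CHAIN_APPROX_NONE)[0]; return max(c,key=cv2.contourArea)
dark=(V<48).astype(np.uint8)
c=blob(dark,(150,105,260,240)); P=onz(m,c.reshape(-1,2),12.5)[:,:2]
r=cv2.minAreaRect(P.astype(np.float32)); print('probe rect',np.round(r[0],1),np.round(r[1],1),round(r[2],1)); 
c2=blob(dark,(300,150,390,215)); H=onz(m,c2.reshape(-1,2),20)[:,:2]; r2=cv2.minAreaRect(H.astype(np.float32)); print('head rect',r2)
v=im.copy(); cv2.drawContours(v,[c],-1,(0,0,255),1); cv2.drawContours(v,[c2],-1,(0,255,255),1)
a=cv2.resize(v[100:370,150:420],None,fx=2,fy=2,interpolation=cv2.INTER_CUBIC)
d=np.load('w2.npz'); b=cv2.resize(np.clip(d['im'][110:290,200:370].astype(float)*1.8,0,255).astype(np.uint8),None,fx=1.5*1.0,fy=3*.5*1.0)
b=cv2.resize(b,(255,270)); b=cv2.copyMakeBorder(b,0,270,0,0,cv2.BORDER_CONSTANT)
cv2.imwrite('pics/seg1.png',np.hstack([a,b]))
E
python3 seg.py
```

```text
green 232.77653631284917 124.07821229050279 179 [[ 604.5 -338.3   12.5]]
probe rect [ 620.5 -267.8] [128.4  25.6] 76.0
head rect ((473.7274169921875, -312.6587829589844), (65.676513671875, 43.16223907470703), 18.372013092041016)
```

View pics/seg1.png

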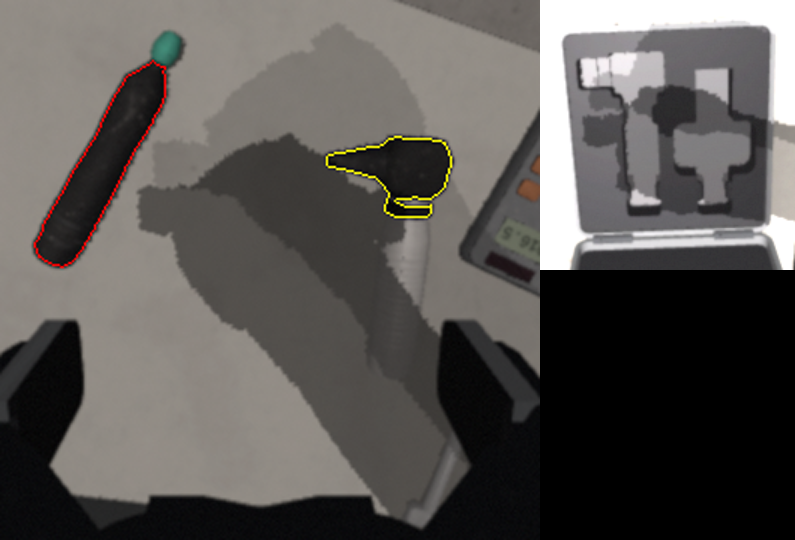

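The probe is segmented cleanly: rectangle 128x26 mm, with the green tip 72 mm from its middle, as it should be. The otoscope handle at crop (400,290) is in the arm's shadow, so I'll take closer views of the case and otoscope from the other wrist side.

Run:
```python
from h import *
bot.move_ptp([543,-22,170],down(1.71)); 
ims=[]
def snap(f):
    m=cam('wrist'); im=imaging.capture('wrist'); np.savez(f,im=im,**{k:np.array(m[k]) for k in m}); return im
a=snap('w3.npz'); rep()
bot.move_ptp([472,-322,160],down(1.92)); b=snap('w4.npz'); rep()
cv2.imwrite('pics/w34.png',np.hstack([a[0:400,80:480],b[0:400,80:480]]))
```

```text
t7.33 tcp [543.1 -22.  170.1] F [-0.6  0.1 -0.5] op 1.000 gf 0.0
 t8.55 tcp [ 472.5 -320.9  160.1] F [-0.8 -0.4 -0.5] op 1.000 gf 0.0
```

View pics/w34.png

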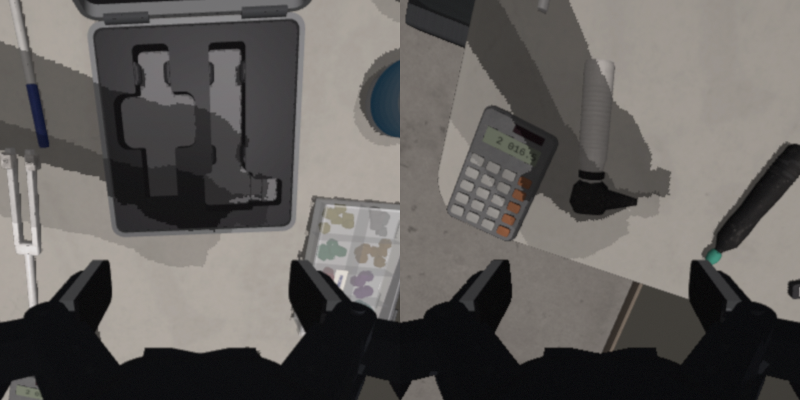

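The left picture is the case seen square-on: rim corners at crop (90,20), (303,12), (112,235), (295,228). The right picture is the otoscope, with its handle from (598,65) to (592,170) and its head at (590,193). Next I'll measure edges along short profiles.

```bash
cat > meas.py <<'E'
from h import *
def load(f):
    d=np.load(f); return d['im'],{k:d[k] for k in('K','position','rotation')}
def edge(im,m,p0,p1,n,z,span,sign=0,N=40,smooth=1.0):
    """max-gradient offsets along n (2D) for points p0..p1 at height z; robust line fit -> points"""
    g=cv2.GaussianBlur(im,(0,0),smooth).astype(np.float32).mean(2); t=np.arange(-span,span+.01,.25); out=[]
    for s in np.linspace(0,1,N):
        q=np.array(p0)+(np.array(p1)-p0)*s; Q=q+t[:,None]*n
        uv=proj(m,np.c_[Q,np.full(len(t),z)]).astype(np.float32)
        v=cv2.remap(g,uv[:,0].reshape(1,-1),uv[:,1].reshape(1,-1),cv2.INTER_LINEAR)[0]
        dv=np.gradient(v); dv=np.abs(dv) if sign==0 else sign*dv
        out.append(Q[np.argmax(dv)])
    out=np.array(out); k=np.ones(len(out),bool)
    for _ in range(6):
        vx,vy,x,y=cv2.fitLine(out[k].astype(np.float32),cv2.DIST_HUBER,0,.01,.01).ravel()
        r=(out-[x,y])@np.array([-vy,vx]); k=np.abs(r)<max(1.0,2*np.median(np.abs(r)))
    d=np.array([vx,vy]); d*=np.sign(d@(np.array(p1)-p0)); return np.array([x,y]),d,k.sum(),np.std(r[k])
def rot(a): return np.array([[np.cos(a),-np.sin(a)],[np.sin(a),np.cos(a)]])
E
cat > m1.py <<'E'
from meas import *
im,m=load('w3.npz')
cor=onz(m,[(170,20),(383,12),(192,235),(375,228)],38)[:,:2]; c=cor.mean(0)
xd=cor[:2].mean(0)-cor[2:].mean(0); a=np.arctan2(xd[1],xd[0]); print('rough',c,np.degrees(a),np.round([np.linalg.norm(cor[0]-cor[1]),np.linalg.norm(cor[0]-cor[2])],1))
for it in range(2):
    R=rot(a); W=lambda x,y: c+R@np.array([x,y]); S={}
    for nm,p0,p1,n,sp in [('+y',(-75,89),(75,89),(0,1),9),('-y',(-75,-89),(75,-89),(0,-1),9),('-x',(-93,-75),(-93,75),(-1,0),9)]:
        S[nm]=edge(im,m,W(*p0),W(*p1),R@np.array(n),38,sp,sign=1)
        print(nm,'off %.2f'%((S[nm][0]-c)@(R@np.array(n))),'ang %.2f'%np.degrees(np.arctan2(S[nm][1][1],S[nm][1][0])),S[nm][2:])
    a=np.mean([np.arctan2(S[k][1][1],S[k][1][0]) for k in('+y','-y')])
    R=rot(a); oy=((S['+y'][0]-c)@R[:,1]+(S['-y'][0]-c)@R[:,1])/2; ox=(S['-x'][0]-c)@R[:,0]+93
    c=c+R@np.array([ox,oy]); print('case',c.round(2),np.degrees(a).round(2))
np.savez('case.npz',c=c,a=a)
R=rot(a); v=im.copy()
def poly(pts,z,col):
    P=[(*(c+R@np.array(p)),z) for p in pts]; cv2.polylines(v,[np.round(proj(m,P)*8).astype(np.int32)],True,col,1,cv2.LINE_AA,3)
poly([(-93,-89),(93,-89),(93,89),(-93,89)],38,(0,0,255))
poly([(-34.5,-41),(75,-41),(75,-10),(-34.5,-10)],34,(0,255,0))
poly([(-55,23.5),(76,23.5),(76,54.5),(-55,54.5)],34,(255,255,0)); poly([(-10,3),(38,3),(38,75),(-10,75)],34,(255,255,0))
# otoscope
im4,m4=load('w4.npz')
h0,e0=[onz(m4,p,14)[0,:2] for p in((273,193),(278,65))]; ax=(e0-h0)/np.linalg.norm(e0-h0)
for it in range(2):
    n=np.array([-ax[1],ax[0]]); p0=h0+ax*25; p1=h0+ax*112
    L=edge(im4,m4,p0+13.5*n,p1+13.5*n,n,14,7,sign=-1); Rr=edge(im4,m4,p0-13.5*n,p1-13.5*n,-n,14,7,sign=-1)
    print('oto L',(L[0]-h0)@n,L[1:],'R',(Rr[0]-h0)@n,Rr[1:])
    ax=L[1]+Rr[1]; ax/=np.linalg.norm(ax); n=np.array([-ax[1],ax[0]]); h0=h0+n*(((L[0]-h0)@n+(Rr[0]-h0)@n)/2)
E_=edge(im4,m4,h0+ax*122-6*n,h0+ax*122+6*n,ax,20,10,sign=-1)
print('handle end along axis from h0',(E_[0]-h0)@ax,E_[2:])
endz=E_[0]; org=endz-ax*69; org=org+ax*((h0-org)@ax*0); axis_pt=h0+ax*((endz-h0)@ax)
org=axis_pt-ax*69-n*13.5
print('oto origin',org.round(1),'yaw',np.degrees(np.arctan2(ax[1],ax[0])).round(2),'head pt',(axis_pt-ax*122).round(1),'grip',(axis_pt-ax*57).round(1))
g=cv2.cvtColor(im4,cv2.COLOR_BGR2HSV)[...,2]
np.savez('oto.npz',ap=axis_pt,ax=ax)
v4=im4.copy()
for x0,y0,x1,y1,z in [(-39,0,69,27,14),(-69,-6,-37,34,20),(-66,-34,-44,-4,14)]:
    P=[(*(org+ax*x+n*y),z) for x,y in((x0,y0),(x1,y0),(x1,y1),(x0,y1))]; cv2.polylines(v4,[np.round(proj(m4,P)*8).astype(np.int32)],True,(0,0,255),1,cv2.LINE_AA,3)
A=cv2.resize(v[0:250,160:400],None,fx=1.9,fy=1.9,interpolation=cv2.INTER_CUBIC); B=cv2.resize(v4[40:215,220:350],None,fx=2.4,fy=2.4,interpolation=cv2.INTER_CUBIC)
A=np.clip(A*1.4,0,255).astype(np.uint8)
B=cv2.copyMakeBorder(B,0,A.shape[0]-B.shape[0],0,0,cv2.BORDER_CONSTANT); cv2.imwrite('pics/fit.png',np.hstack([A,B]))
E
python3 m1.py
```

```text
rough [533.49670429  40.964003  ] 99.9501234713091 [171.3 184.4]
+y off 84.65 ang 100.43 (np.int64(33), np.float64(0.3033828358871934))
-y off 83.77 ang 100.34 (np.int64(40), np.float64(0.25527528618674233))
-x off 89.40 ang -169.59 (np.int64(39), np.float64(0.3739499285362433))
case [532.41  44.43] 100.39
+y off 84.05 ang 100.43 (np.int64(32), np.float64(0.33713045593095636))
-y off 84.26 ang 100.39 (np.int64(40), np.float64(0.25909832373361497))
-x off 93.12 ang -169.83 (np.int64(39), np.float64(0.37623639661017605))
case [532.54  44.32] 100.41
oto L 11.050007653875337 (array([-0.26979494,  0.9629178 ], dtype=float32), np.int64(26), np.float64(0.3361851502862226)) R -10.17499174937935 (array([-0.26635993,  0.9638736 ], dtype=float32), np.int64(32), np.float64(0.3596724643624504))
oto L 10.90001464338743 (array([-0.27044722,  0.9627348 ], dtype=float32), np.int64(28), np.float64(0.4161886211544955)) R -10.975796495224904 (array([-0.2609933,  0.9653406], dtype=float32), np.int64(31), np.float64(0.35021666586579014))
handle end along axis from h0 123.3000076050573 (np.int64(31), np.float64(1.1333549933461955))
oto origin [ 458.1 -261.7] yaw 105.41 head pt [ 459.2 -316.4] grip [ 441.9 -253.7]
```

View pics/fit.png

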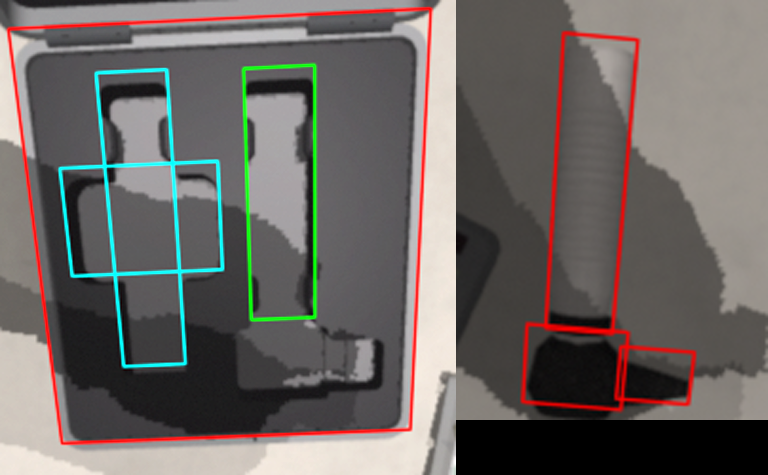

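The outlines show the case model sitting about 5 mm too far to +x: the trench ends are seen at y≈78 and 85 in the crop, against 65 and 70 drawn. The rim's visible edge is inset, so I'll fit the cutout edges instead. The otoscope box also needs about 2–3 mm towards the head, and the probe's green cap covers part of its nose, so its middle moves a little.

```bash
cat > m2.py <<'E'
from meas import *
im,m=load('w3.npz'); d=np.load('case.npz'); c=d['c']; a=float(d['a']); R=rot(a); c=c+R@np.array([-4,0])
W=lambda x,y: c+R@np.array([x,y])
for nm,p0,p1,n,sg in [('oto x75',(75,-33),(75,-18),(1,0),1),('probe x76',(76,31),(76,47),(1,0),1),('scoop x38 a',(38,60),(38,69),(1,0),1),('scoop x38 b',(38,9),(38,18),(1,0),1),
  ('scoop x-10 a',(-10,60),(-10,69),(-1,0),0),('scoop x-10 b',(-10,9),(-10,18),(-1,0),0),
  ('y-41',(0,-41),(40,-41),(0,-1),1),('y-10',(0,-10),(40,-10),(0,1),-1),('y75',(0,75),(30,75),(0,1),1),('y3',(0,3),(30,3),(0,-1),0),('y23.5 low',(-45,23.5),(-18,23.5),(0,-1),-1),('y54.5 low',(-45,54.5),(-18,54.5),(0,1),1),('bridge x-55',(-55,30),(-55,48),(-1,0),0)]:
    e=edge(im,m,W(*p0),W(*p1),R@np.array(n),34,7,sign=sg,N=25,smooth=.7); q=R.T@(e[0]-c)
    print(nm,'at',q.round(1),'k',e[2],'sd %.2f'%e[3],'ang %.1f'%(np.degrees(np.arctan2(*e[1][::-1])-a)))
# otoscope
im4,m4=load('w4.npz'); o=np.load('oto.npz'); ax=o['ax']; n=np.array([-ax[1],ax[0]]); ap=o['ap']
V=im4.max(2); k=np.zeros_like(V); k[165:222,230:345]=(V[165:222,230:345]<38); 
cs=max(cv2.findContours(k,cv2.RETR_EXTERNAL,cv2.CHAIN_APPROX_NONE)[0],key=cv2.contourArea).reshape(-1,2)
for z in(14,20):
    P=onz(m4,cs,z)[:,:2]-ap; print('head blob z',z,'along',(P@ax).min().round(1),(P@ax).max().round(1),'across',(P@n).min().round(1),(P@n).max().round(1))
for off in (-6,0,6):
    t=np.arange(-15,10,1.0); uv=proj(m4,np.c_[ap+ax*t[:,None]+n*off,np.full(len(t),20)]).astype(np.float32)
    print('end prof',off,cv2.remap(im4.mean(2).astype(np.float32),uv[:,0].reshape(1,-1),uv[:,1].reshape(1,-1),1)[0].round(0).astype(int))
for al in(-20,-50,-85):
    t=np.arange(-18,19,1.0); uv=proj(m4,np.c_[ap+ax*al+n*t[:,None],np.full(len(t),14)]).astype(np.float32)
    print('cross prof',al,cv2.remap(im4.mean(2).astype(np.float32),uv[:,0].reshape(1,-1),uv[:,1].reshape(1,-1),1)[0].round(0).astype(int))
# probe
im1,m1=load('w1.npz'); h=cv2.cvtColor(im1,cv2.COLOR_BGR2HSV); V=h[...,2]; k=np.zeros_like(V)
g=(h[...,0]>65)&(h[...,0]<95)&(h[...,1]>70)
k[100:240,150:262]=((V<48)|g)[100:240,150:262]
cs=max(cv2.findContours(k,cv2.RETR_EXTERNAL,cv2.CHAIN_APPROX_NONE)[0],key=cv2.contourArea).reshape(-1,2)
P=onz(m1,cs,12.5)[:,:2].astype(np.float32); r=cv2.minAreaRect(P); print('probe+tip',r)
E
python3 m2.py
```

```text
oto x75 at [ 74.  -24.9] k 25 sd 0.14 ang -271.5
probe x76 at [75.  38.6] k 25 sd 0.18 ang -270.3
scoop x38 a at [38.3 64.3] k 25 sd 0.41 ang 73.5
scoop x38 b at [36.8 14.3] k 25 sd 0.15 ang -273.1
scoop x-10 a at [-7.6 63.9] k 22 sd 0.39 ang 62.1
scoop x-10 b at [-9.  14.2] k 25 sd 0.27 ang -269.0
y-41 at [ 19.3 -40.3] k 25 sd 0.16 ang 0.1
y-10 at [20.8 -9.8] k 23 sd 0.21 ang -0.2
y75 at [19.  74.8] k 25 sd 0.29 ang -0.6
y3 at [11.6  4.2] k 24 sd 0.43 ang 0.1
y23.5 low at [-32.1  23.5] k 25 sd 0.24 ang -0.2
y54.5 low at [-31.5  54.4] k 25 sd 0.32 ang -0.5
bridge x-55 at [-54.6  38.1] k 25 sd 0.22 ang -270.6
head blob z 14 along -145.0 -111.4 across -46.4 19.0
head blob z 20 along -143.3 -110.4 across -45.6 18.5
end prof -6 [154 152 151 153 154 156 156 155 154 150 146 147 147 147 147 147 148 148
 147 147 147 147 147 147 147]
end prof 0 [ 98  98 101 103 118 141 151 163 166 162 155 149 148 148 148 148 148 148
 148 149 148 149 148 148 148]
end prof 6 [ 91  90  89  90  90  91  92  90  90  91 104 132 142 146 147 148 148 148
 148 148 149 148 148 148 147]
cross prof -20 [149 149 148 145 130 114 117 128 135 140 139 120  96  94  96  96  97  98
  98  98  97  95  93  92  92  90  88  86  84  82  77  74  80  83  84  84
  83]
cross prof -50 [86 86 86 85 81 77 79 82 86 87 88 89 91 92 93 92 93 94 95 94 94 94 93 92
 91 90 88 87 85 82 78 74 78 82 83 83 83]
cross prof -85 [ 85  85  85  85  82  78  80  84  86  87  90  93  95  96  97  98  98  99
 100  99  98  96  95  94  89  80  72  69  68  67  66  65  64  63  63  63
  64]
probe+tip ((618.4798583984375, -275.919677734375), (145.07655334472656, 25.601722717285156), 76.01896667480469)
```

Case fit: trench, scoop and bridge edges agree within about 1 mm, giving a yaw of 100.3° and a shift of -4.4 mm along x. Handle edges lie at ±13 mm about the fitted axis, the handle end is about 5 mm nearer the head than first found, and the probe is 145 mm long overall. These match the given sizes, so I'll pick up the otoscope.

```bash
cat > pose.py <<'E'
from meas import *
d=np.load('case.npz'); CA=np.radians(100.3); C=d['c']+rot(float(d['a']))@np.array([-4.4,0.1]); CR=rot(CA)
def W(x,y,z): return np.array([*(C+CR@np.array([x,y])),z])
PSI=CA-np.pi   # tool x along case -x
def tilt(deg,psi=PSI): # tool leaning: body towards case -x (nose-down probe) for +deg; rotation about case y
    a=psi+np.pi; y=np.array([-np.sin(a),np.cos(a),0])
    return (Ro.from_rotvec(-np.radians(deg)*y)*Ro.from_euler('xyz',down(psi))).as_euler('xyz')
o=np.load('oto.npz'); OAX=o['ax']; OEND=o['ap']-5*OAX; OPSI=np.arctan2(OAX[1],OAX[0])-np.pi
PM=np.array([619.4,-272.0]); PYAW=np.radians(76.02)
def snap(f,n='wrist'):
    m=cam(n); im=imaging.capture(n); np.savez(f,im=im,**{k:np.array(m[k]) for k in m}); return im
E
python3 - <<'E'
from pose import *
print('case',C.round(1),'tiltcheck up dir in case', [ (CR.T@(-Ro.from_euler('xyz',tilt(20)).as_matrix()[:2,2])).round(2)])
g=OEND-OAX*53; print('grip',g.round(1))
bot.grip(0.47,40); bot.move_ptp([*g,60],down(OPSI)); bot.movel([*g,6]); rep('down')
bot.grip(0.0,40); rep('grip'); bot.movel([*g,90],max_speed=250); rep('lift')
bot.move_ptp(W(16,-25.5,110),down(PSI)); bot.movel(W(16,-25.5,62)); rep('hover')
a=snap('w5.npz'); b=snap('t5.npz','top')
cv2.imwrite('pics/w5.png',np.hstack([np.clip(a[:400,100:460]*1.5,0,255).astype(np.uint8),cv2.resize(b[150:290,130:300],(425,350),interpolation=cv2.INTER_CUBIC)[:350] if 0 else cv2.copyMakeBorder(cv2.resize(b[150:290,130:300],(425,350),interpolation=cv2.INTER_CUBIC),0,50,0,0,cv2.BORDER_CONSTANT)]))
E
```

```text
case [533.2  40. ] tiltcheck up dir in case [array([-0.34,  0.  ])]
grip [ 442.2 -254.7]
down t12.11 tcp [ 442.1 -254.6    6. ] F [ 0.4 -0.8 -0.6] op 0.468 gf 0.0
grip t12.38 tcp [ 443.  -255.2    7.1] F [0.3 0.2 3.7] op 0.298 gf 39.5
lift t12.86 tcp [ 442.5 -254.9   90.6] F [-0.   0.9 -2.6] op 0.298 gf 39.4
hover t14.59 tcp [555.2  59.3  61.9] F [ 1.1  0.4 -1.4] op 0.297 gf 39.4
```

View pics/w5.png

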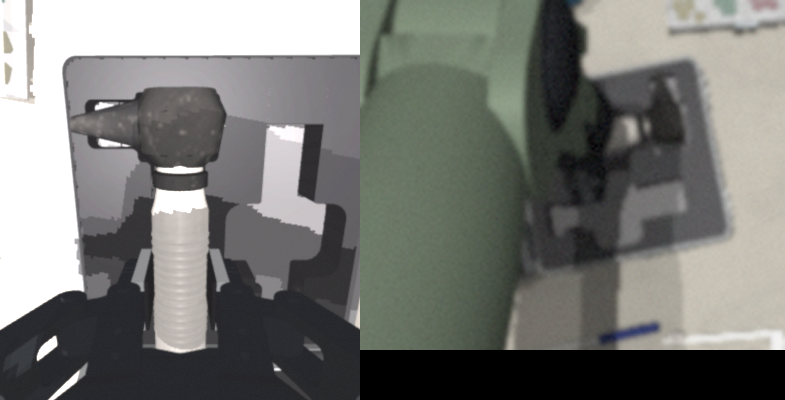

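The otoscope is held straight, with its head at crop (180,125) and its speculum over the speculum recess at (110,125). I'll check its place along the axis numerically.

Run:
```python
from pose import *
im,m=load('w5.npz'); print('cam in case',(CR.T@(m['position'][:2]-C)).round(1),m['position'][2])
g=cv2.GaussianBlur(im,(0,0),.7).mean(2)
def cx(uv,z): return (CR.T@(onz(m,uv,z)[0,:2]-C)).round(1)
col=280; p=g[70:200,col]; print(p.round(0).astype(int).tolist())
for z in(70,78,84): print(z,'head front/back rows 87,165',cx((280,87),z),cx((280,165),z),'ring 172,188',cx((280,172),z),cx((280,188),z))
print('recess rows',cx((205,100),34),cx((205,148),34),'spec tip',cx((170,124),70), 'spec recess y end',cx((187,124),34))
print('handle across at row 230',[ (i+240,int(v)) for i,v in enumerate(g[230,240:320])][::2])
print(cx((252,230),70),cx((308,230),70), 'foam recess back -y -x corner rim', cx((165,60),38))
print('spec profile col 205',g[90:160,205].round(0).astype(int).tolist())
```

```text
cam in case [-53.4 -24.3] 204.0162706315633
[116, 116, 117, 116, 117, 117, 117, 118, 118, 118, 117, 118, 118, 118, 118, 114, 101, 82, 70, 67, 66, 65, 66, 66, 67, 69, 72, 75, 77, 79, 79, 78, 76, 74, 72, 69, 67, 65, 64, 63, 63, 64, 65, 65, 65, 62, 60, 59, 59, 59, 59, 59, 59, 58, 58, 58, 58, 59, 60, 64, 69, 73, 75, 73, 67, 61, 57, 55, 55, 55, 55, 56, 56, 56, 57, 57, 56, 56, 56, 56, 56, 56, 57, 57, 57, 55, 54, 53, 52, 52, 52, 54, 56, 57, 62, 97, 170, 221, 237, 239, 238, 232, 205, 139, 68, 40, 44, 49, 51, 53, 53, 54, 54, 53, 54, 54, 54, 54, 54, 57, 82, 150, 215, 241, 246, 247, 246, 246, 246, 246]
70 head front/back rows 87,165 [-69.6 -24.1] [-37.3 -24.1] ring 172,188 [-34.1 -24.1] [-26.8 -24.1]
78 head front/back rows 87,165 [-68.6 -24.1] [-38.2 -24.1] ring 172,188 [-35.3 -24.1] [-28.4 -24.1]
84 head front/back rows 87,165 [-67.9 -24.1] [-39.  -24.1] ring 172,188 [-36.2 -24.1] [-29.6 -24.1]
recess rows [-67.5 -64.1] [-42.4 -65.8] spec tip [-54.9 -71.4] spec recess y end [-55.2 -74.8]
handle across at row 230 [(240, 36), (242, 36), (244, 36), (246, 36), (248, 36), (250, 43), (252, 93), (254, 116), (256, 118), (258, 118), (260, 119), (262, 121), (264, 124), (266, 125), (268, 127), (270, 128), (272, 128), (274, 128), (276, 129), (278, 132), (280, 134), (282, 132), (284, 129), (286, 128), (288, 127), (290, 126), (292, 124), (294, 121), (296, 121), (298, 122), (300, 119), (302, 117), (304, 115), (306, 115), (308, 79), (310, 39), (312, 36), (314, 36), (316, 36), (318, 36)]
[ -6.6 -37.4] [ -6.6 -10.9] foam recess back -y -x corner rim [-86.2 -82. ]
spec profile col 205 [107, 107, 107, 107, 107, 107, 108, 107, 99, 74, 49, 57, 99, 149, 176, 182, 171, 134, 85, 56, 51, 54, 60, 66, 69, 70, 70, 71, 72, 73, 74, 74, 74, 74, 74, 74, 74, 74, 73, 73, 72, 70, 69, 66, 63, 60, 55, 51, 57, 91, 143, 173, 181, 182, 180, 169, 132, 85, 72, 88, 101, 104, 104, 104, 104, 103, 103, 103, 103, 102]
```

Run:
```python
from pose import *
im,m=load('w5.npz')
print('tcp case',(CR.T@(np.array([555.2,59.3])-C)).round(2))
for nm,p0,p1,n,sg in [('y23.5',(-50,23.5),(-22,23.5),(0,-1),-1),('y54.5',(-50,54.5),(-22,54.5),(0,1),1),('rim -y',(-70,-84),(-30,-84),(0,-1),1),('rim -x',(-88,-60),(-88,20),(-1,0),1),('bridge',(-55,28),(-55,44),(-1,0),0)]:
    z=38 if 'rim' in nm else 34
    e=edge(im,m,W(*p0,0)[:2],W(*p1,0)[:2],CR@np.array(n),z,7,sign=sg,N=25,smooth=.7); print(nm,(CR.T@(e[0]-C)).round(2),e[2],e[3].round(2),(np.degrees(np.arctan2(*e[1][::-1])-CA)%90).round(1))
```

```text
tcp case [ 15.08 -25.06]
y23.5 [-34.37  23.23] 25 0.13 0.1
y54.5 [-32.03  54.08] 25 0.12 0.2
rim -y [-48.17 -84.25] 25 0.13 0.0
rim -x [-88.52 -26.  ] 25 0.09 0.1
bridge [-53.78  35.73] 25 0.47 89.1
```

Run:
```python
from pose import *
print(bot.movel(W(16.6,-26.7,32.5),max_speed=40,threshold=8)); s=rep('laid'); print((CR.T@(s['tcp_pos'][:2]-C)).round(2))
bot.grip(0.5,40); rep('rel'); 
bot.movel(W(16.6,-26.7,90),max_speed=200)
a=snap('w6.npz'); 
bot.grip(0.0,30)
cv2.imwrite('pics/w6.png',np.clip(a[:400,100:460]*1.5,0,255).astype(np.uint8))
```

```text
True
laid t15.37 tcp [555.9  61.1  34. ] F [-1.3 -0.2  6.9] op 0.294 gf 43.7
[ 16.75 -26.09]
rel t15.68 tcp [555.   61.1  33. ] F [-0.8  0.1  0.2] op 0.500 gf 0.0
```

View pics/w6.png

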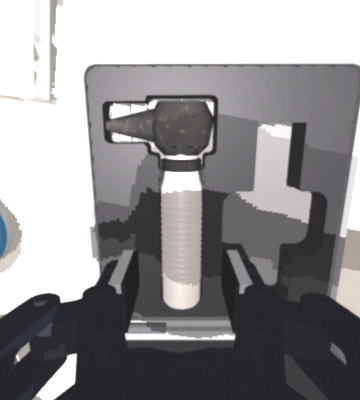

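The otoscope lies in its recess, head at crop (182,125) within the head cutout and the handle level over the trench. Now I'll press it home.

Run:
```python
from pose import *
def press(x,y,z,t,th=28,z0=65):
    o=tilt(t); bot.move_ptp(W(x,y,z0),o); h=bot.movel(W(x,y,z),max_speed=35,threshold=th); s=rep(f'press {x} hit {h}'); bot.movel(W(x,y,z0),max_speed=200); return s
press(-52,-25.5,34.5,0)
press(56,-25.5,34.5,15)
press(-50,-25.5,34.5,0)
press(56,-25.5,34.5,15)
```

```text
press -52 hit True t17.81 tcp [567.5  -8.4  38.1] F [-2.8 -0.3  8. ] op 0.002 gf 3.8
press 56 hit True t19.36 tcp [549.5 100.9  39.1] F [-2.5 -1.   9.8] op 0.001 gf 4.8
press -50 hit False t21.15 tcp [567.4  -4.5  35. ] F [-1.  -0.4  7. ] op 0.001 gf 3.8
press 56 hit False t22.96 tcp [548.5  99.7  36. ] F [-4.8 -1.9 15.1] op 0.002 gf 7.3
```

```bash
cat > probe1.py <<'E'
from pose import *
H=6.0
def tcp(mx,mz,deg,y=38.8):
    a=np.radians(deg); return W(mx+H*np.sin(a),y,mz-H*np.cos(a))
E
python3 - <<'E'
from probe1 import *
bot.grip(0.55,40); bot.move_ptp([*PM,60],down(PYAW-np.pi)); bot.movel([*PM,6]); rep('down')
bot.grip(0.0,40); rep('grip'); bot.movel([*PM,90],max_speed=250); rep('lift')
bot.move_ptp(tcp(17,120,20),tilt(20)); bot.movel(tcp(17,62,20)); s=rep('hover'); im=snap('w7.npz')
print('tcp err',(CR.T@(s['tcp_pos']-tcp(17,62,20))[:2]).round(1))
im,m=load('w7.npz'); h=cv2.cvtColor(im,cv2.COLOR_BGR2HSV); g=((h[...,0]>65)&(h[...,0]<95)&(h[...,1]>90)&(h[...,2]>50)).astype(np.uint8)
c=max(cv2.findContours(g,cv2.RETR_EXTERNAL,cv2.CHAIN_APPROX_NONE)[0],key=cv2.contourArea).reshape(-1,2)
print('green box',c.min(0),c.max(0),c.mean(0))
a=np.radians(20); nz=62-68.5*np.sin(a); pn=W(17-68.5*np.cos(a),38.8,nz); pt=W(17-75.5*np.cos(a),38.8,62-75.5*np.sin(a)); pb=W(17-57*np.cos(a),38.8,62-57*np.sin(a))
print('pred nose,tip,57',proj(m,[pn,pt,pb]).round(1))
cv2.imwrite('pics/w7.png',np.clip(im*1.5,0,255).astype(np.uint8))
E
```

```text
down t25.67 tcp [ 619.4 -271.2    6. ] F [ 0.7 -0.6  0.8] op 0.550 gf 0.0
grip t25.99 tcp [ 620.7 -272.5    7.7] F [-0.5  0.2  4.4] op 0.269 gf 39.9
lift t26.48 tcp [ 619.5 -272.2   90.8] F [-0.3 -0.4 -1.4] op 0.271 gf 39.4
hover t28.30 tcp [492.   51.4  56.4] F [ 0.1  0.5 -1. ] op 0.270 gf 39.4
tcp err [-0.4 -0.2]
green box [263 109] [294 148] [278.21296296 129.27777778]
pred nose,tip,57 [[278.3 128.9]
 [278.3 112.1]
 [278.4 155.4]]
```

Run:
```python
from probe1 import *
h=bot.movel(tcp(17,35.5,20),max_speed=60,threshold=10); s=rep(f'lower {h}'); print((s['tcp_pos']-tcp(17,35.5,20)).round(1))
im,m=load('w7.npz')
if not h or s['tcp_pos'][2]<tcp(17,37.5,20)[2]:
    up=s['tcp_pos'][2]+1.0
    p=tcp(2.5,35.5,20); p[2]=max(up,p[2]) if h else p[2]
    h2=bot.movel(p,max_speed=40,threshold=15); s=rep(f'slide {h2}'); print((CR.T@(s['tcp_pos']-p)[:2]).round(1))
    im=snap('w8.npz'); cv2.imwrite('pics/w8.png',np.clip(im[:,60:500]*1.6,0,255).astype(np.uint8))
```

```text
lower False t28.94 tcp [491.6  52.1  29.8] F [-0.   1.5  1.8] op 0.267 gf 39.6
[-0.   0.4 -0. ]
slide False t29.46 tcp [494.6  36.5  29.7] F [-0.4 -1.3  0.3] op 0.269 gf 39.5
[-1.1 -0.2]
```

View pics/w8.png

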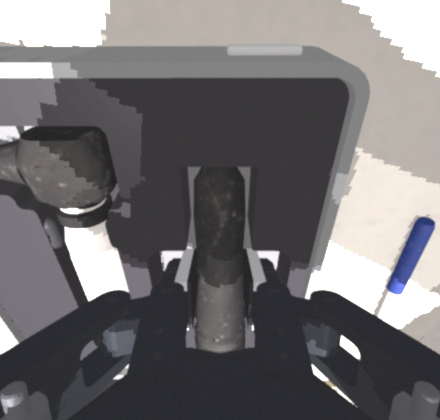

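The probe's nose and green tip are hidden under the bridge, whose edge is at row 167, and the probe is centred in its trench. The otoscope head sits in its recess. Now I'll lower the tail onto the ribs, let go and press.

Run:
```python
from probe1 import *
h=bot.movel(tcp(4.2,29.3,12.5),tilt(12.5),max_speed=30,threshold=14); s=rep(f'lower tail {h}'); print((CR.T@(s['tcp_pos'][:2]-C)).round(1), s['orientation'].round(3), tilt(12.5).round(3))
bot.grip(0.42,40); rep('rel')
up=-Ro.from_euler('xyz',s['orientation']).as_matrix()[:,2]
p=bot.get_state()['tcp_pos']; bot.movel(p+up*75,max_speed=200); bot.grip(0,30)
def press(x,y,z,t,th=28,z0=75):
    o=tilt(t); bot.move_ptp(W(x,y,z0),o); h=bot.movel(W(x,y,z),max_speed=40,threshold=th); s=rep(f'press {x} hit {h}'); bot.movel(W(x,y,z0),max_speed=200); return s
press(56,39,33.5,15)
press(56,39,33.5,15)
a=snap('w9.npz')
```

```text
lower tail False t29.88 tcp [494.7  39.   24.1] F [ 0.2 -1.4  4.9] op 0.267 gf 40.0
[ 5.9 38.1] [-3.14   0.219 -1.389] [ 3.142  0.218 -1.391]
rel t30.16 tcp [493.6  38.2  23. ] F [-1.4 -0.6  0.2] op 0.424 gf 0.0
press 56 hit False t32.69 tcp [485.1  88.3  34.3] F [-2.2 -0.4  8.7] op -0.004 gf 4.5
press 56 hit False t34.49 tcp [485.2  88.3  34.3] F [-1.  -0.3  7.8] op 0.001 gf 4.0
```

Run:
```python
from pose import *
o=tilt(0)
def touch(x,y,z):
    h=bot.movel(W(x,y,z),max_speed=30,threshold=5); s=rep(f'touch {x},{y} hit {h}'); bot.movel(W(x,y,50),max_speed=200)
bot.move_ptp(W(38,39,50),o); touch(38,39,32.0)
bot.movel(W(0,39,50)); touch(0,39,32)
bot.move_ptp(W(38,-25.5,50),o); touch(38,-25.5,33.5)
```

```text
touch 38,39 hit True t35.83 tcp [488.   70.   32.8] F [ 0.5 -0.   6.4] op -0.003 gf 3.0
touch 0,39 hit True t37.07 tcp [494.5  33.4  32.3] F [-0.9 -0.3  6. ] op 0.004 gf 3.0
touch 38,-25.5 hit True t38.23 tcp [551.   81.5  34.9] F [-0.4 -0.1  6.3] op 0.001 gf 2.8
```

Both parts touch off at their home heights: probe top 32.3–32.8, handle top 34.9, head top about 35. Now the lid; I'll estimate its angle from the start pictures.

Run:
```python
from pose import *
im=cv2.imread('pics/top0.png'); m=cam('top')
for z in(205,220,235): print(z,[(CR.T@(onz(m,p,z)[0,:2]-C)).round(1) for p in((139,180),(152,265),(146,222))])
for th in(1.6,1.7,1.8,1.85):
    u=np.array([-np.cos(th),np.sin(th)]); n=np.array([np.sin(th),np.cos(th)])
    e=np.array([93,38])+186*u+16*n; i=np.array([93,38])+186*u; l=np.array([93,38])+195*u+13*n
    print(th,'outer edge',e.round(0),'px',proj(m,[W(e[0],0,e[1]),W(i[0],0,i[1]),W(l[0],0,l[1])]).round(0).tolist())
s=cam('side')
for th in(1.6,1.7,1.8,1.85):
    u=np.array([-np.cos(th),np.sin(th)]); n=np.array([np.sin(th),np.cos(th)]);e=np.array([93,38])+186*u+16*n;i=np.array([93,38])+186*u
    print('side',th,proj(s,[W(e[0],-89,e[1]),W(e[0],89,e[1]),W(i[0],-89,i[1]),W(i[0],89,i[1])]).round(0).tolist())
print(im[222,125:205].mean(1).round(0).astype(int).tolist())
```

```text
205 [array([148.5, -87.3]), array([152.3,  81.8]), array([149.3,  -3. ])]
220 [array([143.8, -83.8]), array([147.6,  82.2]), array([144.6,  -1. ])]
235 [array([139.1, -80.4]), array([142.8,  82.6]), array([139.9,   0.9])]
1.6 outer edge [114. 223.] px [[161.0, 219.0], [169.0, 218.0], [161.0, 219.0]]
1.7 outer edge [133. 220.] px [[152.0, 221.0], [160.0, 220.0], [151.0, 221.0]]
1.8 outer edge [151. 216.] px [[144.0, 223.0], [151.0, 222.0], [142.0, 223.0]]
1.85 outer edge [160. 212.] px [[140.0, 224.0], [147.0, 223.0], [138.0, 224.0]]
side 1.6 [[132.0, 231.0], [258.0, 248.0], [136.0, 223.0], [260.0, 239.0]]
side 1.7 [[128.0, 243.0], [255.0, 260.0], [132.0, 233.0], [257.0, 250.0]]
side 1.8 [[124.0, 256.0], [252.0, 273.0], [127.0, 245.0], [255.0, 262.0]]
side 1.85 [[122.0, 262.0], [251.0, 280.0], [125.0, 251.0], [253.0, 269.0]]
[173, 173, 167, 163, 162, 162, 157, 142, 119, 102, 107, 125, 137, 141, 127, 111, 119, 129, 130, 122, 103, 85, 86, 97, 87, 65, 35, 24, 18, 20, 28, 25, 24, 32, 26, 30, 32, 24, 30, 29, 29, 25, 23, 31, 27, 27, 26, 25, 28, 28, 30, 30, 28, 31, 26, 28, 27, 26, 27, 28, 21, 25, 35, 65, 100, 119, 124, 120, 119, 127, 128, 109, 86, 80, 80, 78, 76, 80, 77, 77]
```

```bash
cat > lid.py <<'E'
from pose import *
def wp(th,r=165,hw=11):
    u=np.array([-np.cos(th),np.sin(th)]); n=np.array([np.sin(th),np.cos(th)])
    q=np.array([93,38])+r*u+16*n; q[0]+=hw*np.sin(th)**2
    if th>np.pi/2: q[0]=max(q[0],93+195*u[0]+16*n[0]+hw)
    return W(q[0],0,q[1])
TH=list(np.arange(1.85,0.0,-0.15))+[0.0]
E
python3 - <<'E'
from lid import *
o=tilt(0)
print([solve_ik(wp(t),o) is not None for t in TH], solve_ik(W(190,0,300),o) is not None)
bot.movel(W(38,-25.5,300),max_speed=300); bot.move_ptp(W(190,0,290),o)
h=bot.movel(W(190,0,196),max_speed=150,threshold=10); rep(f'behind {h}')
if not h:
    for t in TH:
        h=bot.movel(wp(t),max_speed=150,threshold=30); s=rep(f'{t:.2f} {h}')
        if h: break
E
```

```text
[True, True, True, True, True, True, True, True, True, True, True, True, True, True] True
behind False t40.90 tcp [500.1 226.5 196.6] F [-0.6  0.6  0.3] op -0.002 gf 0.0
1.85 False t41.17 tcp [502.9 209.9 193.1] F [0.  0.4 0. ] op 0.002 gf 0.0
1.70 False t41.51 tcp [507.8 182.6 200.1] F [ 0.3  0.  -0.2] op -0.000 gf 0.0
1.55 False t41.85 tcp [512.4 154.8 203.2] F [-0.8  0.1  0.3] op 0.001 gf 0.0
1.40 False t42.17 tcp [516.8 130.  203.1] F [-0.1  0.2  0.4] op -0.003 gf 0.0
1.25 False t42.48 tcp [521.3 105.2 199.5] F [0.3 1.1 0.4] op -0.003 gf 0.0
1.10 False t42.81 tcp [525.7  80.6 192.2] F [-0.3 -0.2  0.5] op -0.002 gf 0.0
0.95 False t43.13 tcp [530.   57.1 181.5] F [ 0.1  0.3 -1.2] op -0.001 gf 0.0
0.80 False t43.46 tcp [533.9  35.3 167.4] F [0.1 0.4 0.4] op 0.004 gf 0.0
0.65 False t43.78 tcp [537.2  15.7 150.4] F [-0.6  0.5  0. ] op 0.000 gf 0.0
0.50 False t44.11 tcp [540.3  -0.8 131.1] F [ 0.1  0.1 -0.4] op 0.005 gf 0.0
0.35 False t44.42 tcp [542.6 -14.1 109.6] F [0.5 0.7 0.5] op -0.002 gf 0.0
0.20 False t44.74 tcp [544.4 -23.8  86.6] F [-0.5  0.2 -0.4] op 0.003 gf 0.0
0.05 False t45.06 tcp [545.4 -29.6  62.4] F [ 0.5 -0.2 -0.2] op -0.001 gf 0.0
0.00 False t45.31 tcp [546.3 -30.8  54.4] F [0.6 0.9 0.2] op -0.000 gf 0.0
```

No force was felt on the way, so I'll look at where the lid is.

Run:
```python
from pose import *
a=imaging.capture('side'); b=imaging.capture('top'); cv2.imwrite('pics/lid.png',np.hstack([a[120:420,60:420],cv2.resize(b[130:300,80:320],(424,300),interpolation=cv2.INTER_CUBIC)]))
rep()
```

```text
t45.41 tcp [546.1 -30.8  54.4] F [-0.5 -0.5  0.9] op -0.003 gf 0.0
```

View pics/lid.png

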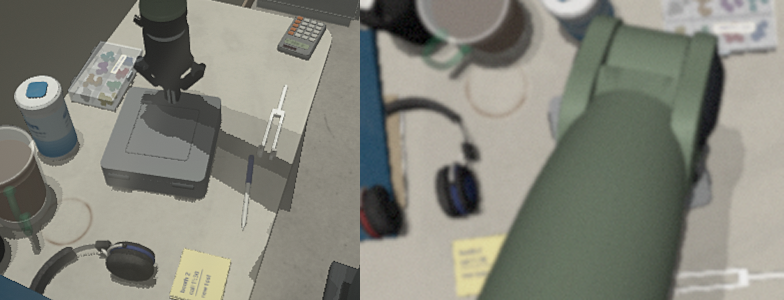

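The side view shows the lid down on the case, with the fingers on top near its free edge at (170,95). I'll press it shut gently, back off and hand in.

Run:
```python
from pose import *
h=bot.movel(W(-75,0,50.5),max_speed=30,threshold=20); rep(f'press {h}'); bot.dwell(.2); rep()
bot.movel(W(-75,0,90)); 
h=bot.movel(W(-75,0,51),max_speed=40,threshold=6); rep(f'check {h}')
bot.movel(W(-75,0,180),max_speed=200); bot.dwell(.3)
```

```text
press True t45.62 tcp [546.3 -31.   54. ] F [-3.6  0.9 10.4] op 0.000 gf 5.3
 t45.82 tcp [546.3 -31.   54. ] F [-3.1  0.9  9.8] op -0.001 gf 4.9
check True t47.06 tcp [546.2 -33.7  54. ] F [-0.5  0.3  7.2] op -0.002 gf 3.6
```

```bash
python3 -c "
from h import *
rep(); print(bot.sign_off())"
```

```text
t48.14 tcp [546.1 -33.7 179. ] F [ 0.4 -0.1  0.8] op 0.000 gf 0.0
the job is handed in; nothing more can be done
None
```

I packed and handed in the case at about 48 s: the otoscope and probe touched off at their home heights with the probe's nose under the bridge, and the lid is pressed shut with its top at 54 mm as specified (no verdict came back).

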